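Count a row of bolts by pointing and mark it as counted

TASK

Count the five bolts standing in the blue rack: starting at the rack's yellow end, point straight down at each bolt head in turn with the fingertips about a centimetre above its middle, pausing for about a second over each and touching none of the bolts. After the last bolt, gently push the black grip of the status slide with the fingers all the way to the green end of its track, without gripping it. Lift nothing, and leave the bolts and everything else on the table where they stand.

Things in the scene. Friction and masses are not known exactly. Their poses are not given: they have to be found in the camera images.
- rack: blue plastic bolt rack, fixed, 50 x 272 x 28 mm (x, y, z); origin at the centre of its underside on the table. The five bolts stand in a row along its y axis, 45 mm apart, the middle one at its centre. z up.
- start_tag: yellow block, 36 x 18 x 12 mm, on top of the rack at one of its two ends (either one, it varies): it marks the end where the count starts. Origin at the centre of its underside; the first bolt is 32 mm from it along the row, the others 77, 122, 167 and 212 mm.
- end_tag: grey block of the same size on the rack's other end.
- slide_base: status slide, fixed: aluminium track 44 x 210 x 14 mm (x, y, z) on the table, origin at the centre of its underside. A red patch marks its -y end, a green patch its +y end. The grip slides along its y axis towards +y.
- slide (a joint): position of the slide's black grip along the track in m: 0 at the red end, 0.12 at the end stop by the green patch. It stays where it is left and takes about 2 N to push, a little more when pushed fast.
- slide_top (a point): centre of the top face of the slide's black grip, 54 mm above the table. The grip is an upright block 28 mm across the track, 20 mm along it and 40 mm tall, its underside just above the track.
- head0 (a point): centre of the top of a steel flange bolt's hexagon head (19 mm across the corners, flange 23 mm), 18 mm above the rack's top and 46 mm above the table; z up. The bolt stands loose in a 22 mm deep hole; which of the five holes varies.
- head1 (a point): centre of the top of a steel flange bolt's hexagon head (19 mm across the corners, flange 23 mm), 26 mm above the rack's top and 54 mm above the table; z up. The bolt stands loose in a 22 mm deep hole; which of the five holes varies.
- head2 (a point): centre of the top of a steel flange bolt's hexagon head (19 mm across the corners, flange 23 mm), 34 mm above the rack's top and 62 mm above the table; z up. The bolt stands loose in a 22 mm deep hole; which of the five holes varies.
- head3 (a point): centre of the top of a steel flange bolt's hexagon head (19 mm across the corners, flange 23 mm), 42 mm above the rack's top and 70 mm above the table; z up. The bolt stands loose in a 22 mm deep hole; which of the five holes varies.
- head4 (a point): centre of the top of a steel flange bolt's hexagon head (19 mm across the corners, flange 23 mm), 50 mm above the rack's top and 78 mm above the table; z up. The bolt stands loose in a 22 mm deep hole; which of the five holes varies.
- jar: bystander: glass jar with a red cap, 64 mm wide, 85 mm tall; origin under its centre.
- wrench: bystander: steel wrench, 180 mm long, lying flat; origin under its middle.
- mirror: bystander: round black vehicle mirror, 112 mm wide, 19 mm high, lying glass up, with a bent steel stem up to 140 mm from its centre along its +x; origin under the glass.
- tape: bystander: cardboard-brown ring of tape lying flat, 90 mm wide, 24 mm high; origin under its centre.
- carton: bystander: small brown carton, 60 x 80 x 45 mm; origin under its centre.
- nut: bystander: brass nut, 24 mm wide, 10 mm high, on the table behind the rack (rack's +x side); origin under its centre.
- tin: bystander: small white-labelled tin, 44 mm wide, 50 mm tall, on the table behind the rack (rack's +x side); origin under its centre.

How it is judged (in metres and radians):
On the way, in this order (a step that is already met when the one before it is completed fails the run):
1. the fingertips point at the first bolt from the yellow end, close above its head without touching, for at least 0.4 s (((horizontal distance between the grasp point and head0 below 0.014 m and z of the grasp point in the frame of head0 between 0.012 and 0.055 m and horizontal distance between start_tag and head0 between 0.014 and 0.05 m) or (horizontal distance between the grasp point and head1 below 0.014 m and z of the grasp point in the frame of head1 between 0.012 and 0.055 m and horizontal distance between start_tag and head1 between 0.014 and 0.05 m) or (horizontal distance between the grasp point and head2 below 0.014 m and z of the grasp point in the frame of head2 between 0.012 and 0.055 m and horizontal distance between start_tag and head2 between 0.014 and 0.05 m) or (horizontal distance between the grasp point and head3 below 0.014 m and z of the grasp point in the frame of head3 between 0.012 and 0.055 m and horizontal distance between start_tag and head3 between 0.014 and 0.05 m) or (horizontal distance between the grasp point and head4 below 0.014 m and z of the grasp point in the frame of head4 between 0.012 and 0.055 m and horizontal distance between start_tag and head4 between 0.014 and 0.05 m))), for 0.4 s.
2. the fingertips point at the second bolt from the yellow end, close above its head without touching, for at least 0.4 s (((horizontal distance between the grasp point and head0 below 0.014 m and z of the grasp point in the frame of head0 between 0.012 and 0.055 m and horizontal distance between start_tag and head0 between 0.059 and 0.095 m) or (horizontal distance between the grasp point and head1 below 0.014 m and z of the grasp point in the frame of head1 between 0.012 and 0.055 m and horizontal distance between start_tag and head1 between 0.059 and 0.095 m) or (horizontal distance between the grasp point and head2 below 0.014 m and z of the grasp point in the frame of head2 between 0.012 and 0.055 m and horizontal distance between start_tag and head2 between 0.059 and 0.095 m) or (horizontal distance between the grasp point and head3 below 0.014 m and z of the grasp point in the frame of head3 between 0.012 and 0.055 m and horizontal distance between start_tag and head3 between 0.059 and 0.095 m) or (horizontal distance between the grasp point and head4 below 0.014 m and z of the grasp point in the frame of head4 between 0.012 and 0.055 m and horizontal distance between start_tag and head4 between 0.059 and 0.095 m))), for 0.4 s.
3. the fingertips point at the third bolt from the yellow end, close above its head without touching, for at least 0.4 s (((horizontal distance between the grasp point and head0 below 0.014 m and z of the grasp point in the frame of head0 between 0.012 and 0.055 m and horizontal distance between start_tag and head0 between 0.104 and 0.14 m) or (horizontal distance between the grasp point and head1 below 0.014 m and z of the grasp point in the frame of head1 between 0.012 and 0.055 m and horizontal distance between start_tag and head1 between 0.104 and 0.14 m) or (horizontal distance between the grasp point and head2 below 0.014 m and z of the grasp point in the frame of head2 between 0.012 and 0.055 m and horizontal distance between start_tag and head2 between 0.104 and 0.14 m) or (horizontal distance between the grasp point and head3 below 0.014 m and z of the grasp point in the frame of head3 between 0.012 and 0.055 m and horizontal distance between start_tag and head3 between 0.104 and 0.14 m) or (horizontal distance between the grasp point and head4 below 0.014 m and z of the grasp point in the frame of head4 between 0.012 and 0.055 m and horizontal distance between start_tag and head4 between 0.104 and 0.14 m))), for 0.4 s.
4. the fingertips point at the fourth bolt from the yellow end, close above its head without touching, for at least 0.4 s (((horizontal distance between the grasp point and head0 below 0.014 m and z of the grasp point in the frame of head0 between 0.012 and 0.055 m and horizontal distance between start_tag and head0 between 0.149 and 0.185 m) or (horizontal distance between the grasp point and head1 below 0.014 m and z of the grasp point in the frame of head1 between 0.012 and 0.055 m and horizontal distance between start_tag and head1 between 0.149 and 0.185 m) or (horizontal distance between the grasp point and head2 below 0.014 m and z of the grasp point in the frame of head2 between 0.012 and 0.055 m and horizontal distance between start_tag and head2 between 0.149 and 0.185 m) or (horizontal distance between the grasp point and head3 below 0.014 m and z of the grasp point in the frame of head3 between 0.012 and 0.055 m and horizontal distance between start_tag and head3 between 0.149 and 0.185 m) or (horizontal distance between the grasp point and head4 below 0.014 m and z of the grasp point in the frame of head4 between 0.012 and 0.055 m and horizontal distance between start_tag and head4 between 0.149 and 0.185 m))), for 0.4 s.
5. the fingertips point at the last bolt from the yellow end, close above its head without touching, for at least 0.4 s (((horizontal distance between the grasp point and head0 below 0.014 m and z of the grasp point in the frame of head0 between 0.012 and 0.055 m and horizontal distance between start_tag and head0 between 0.194 and 0.23 m) or (horizontal distance between the grasp point and head1 below 0.014 m and z of the grasp point in the frame of head1 between 0.012 and 0.055 m and horizontal distance between start_tag and head1 between 0.194 and 0.23 m) or (horizontal distance between the grasp point and head2 below 0.014 m and z of the grasp point in the frame of head2 between 0.012 and 0.055 m and horizontal distance between start_tag and head2 between 0.194 and 0.23 m) or (horizontal distance between the grasp point and head3 below 0.014 m and z of the grasp point in the frame of head3 between 0.012 and 0.055 m and horizontal distance between start_tag and head3 between 0.194 and 0.23 m) or (horizontal distance between the grasp point and head4 below 0.014 m and z of the grasp point in the frame of head4 between 0.012 and 0.055 m and horizontal distance between start_tag and head4 between 0.194 and 0.23 m))), for 0.4 s.
6. after that the slide's grip is pushed to its green end (value of joint slide above 0.11 m), for 0.1 s.
At the end, for the whole second after the job is handed in: The slide's grip is within 10 mm of its stop at the green end; each of the five bolts still stands in its hole, its head within 8 mm of where it was and tilted less than 0.2 rad (value of joint slide above 0.11 m and distance of each of head0, head1, head2, head3, head4 from where it was at the start of the episode below 0.008 m and angle between each of head0, head1, head2, head3, head4's own z axis and vertical below 0.2 rad); the robot touches nothing.
It fails at once if a bolt is touched (more than 0.5 N) (contact force between any of the arm, the fingers and bolt0 above 0.5 N or contact force between any of the arm, the fingers and bolt1 above 0.5 N or contact force between any of the arm, the fingers and bolt2 above 0.5 N or contact force between any of the arm, the fingers and bolt3 above 0.5 N or contact force between any of the arm, the fingers and bolt4 above 0.5 N).
It fails at once if a bolt is lifted, carried or shifted by more than 10 mm (distance of any of head0, head1, head2, head3, head4 from where it was at the start of the episode above 0.01 m).
It fails at once if the slide's grip is squeezed or pushed hard (more than 32 N from the fingers) (contact force between the fingers and slide_base above 32 N).
It fails at once if a bystander is moved by more than 15 mm (distance of any of jar, wrench, mirror, tape, carton, nut, tin from where it was at the start of the episode above 0.015 m).
It also fails if it takes over 64 s, if anything falls off the work surface, if the arm or the gripper's body presses on something with over 40 N, if the wrist force passes 120 N, or if a joint passes its speed limit or range.

ROBOT

A 6-joint arm with a two-finger parallel gripper is mounted at the origin on the work surface. World frame = base frame: x ahead of the robot, y to its left, z up, the work surface at z = 0. Lengths are in mm, angles in rad, forces in N, time in s.
With the tool pointing down it reaches from about 350 to 875 mm from the base axis. Payload 4.2 kg.
Tool frame: the origin (TCP) lies at the very end of the fingers, on their centre line; the grasp point (between the pads) lies 19 mm behind it; z points along the fingers, y is the direction in which the jaws open and shut (so a half turn about z gives the same grasp; the last joint's range is limited). The gripper opens to 85 mm and grips with 20 to 120 N. Pads are 22 mm wide; open, the fingers measure 114 mm over their backs; the gripper's body (76 mm by 85 mm) begins 54 mm behind the grasp point. The pads swing forward as they close: fully open they stand 13 mm farther back than shut.
Start: joints at [-0.92, 0.385, 0.008, 0, -1.194, -0.259], TCP at [238.671, -577.612, 231.312] pointing down, gripper open.
Joint ranges: [-3.14, 3.14], [-1.21, 2.06], [-1.07, 1.41], [-3.16, 2.05], [-2.99, -0.16], [-3.1, 3.1]. Speed limits (rad/s): [2.79, 2.79, 3.14, 3.14, 3.14, 3.14].

INTERFACE

Orientations are given as a unit quaternion [x, y, z, w].
In Python, from bench import arm, optics, job gives the robot as it stands.
- The arm moves only by the tool send_rows, never from a script. Its argument "steps" is a list that holds one entry, the list of rows, each a list of 5 numbers: the shift along the tool's x, y, z in cm, then the turn about the tool's z in rad, then the opening, from 0 (shut) to 1 (fully open). A call has 1 to 10 rows; each row shifts and turns the pose as measured when the row begins, along the tool's axes as they then stand; what a row does not reach is not made up. A row lasts 1/12 s, in which the tool goes at most 41.7 mm and 7.16 degrees, less where a joint would pass 70% of its speed; a pose out of reach is approached as far as the arm can. A call with a gripper value outside its range is refused whole. The fingers move at their own pace and stop on an object; the grip force is fixed at half the most. Time passes only in rows, so rows that do not move let the fingers close. It gives the time, the measured TCP pose, the force and the opening at its end, in the units of the state.
- arm.read_state(): the state, without advancing time (a new reading comes with each control period).
- optics.get_image(name): name is "scene" or "top" or "wrist"; returns (picture, depth): 400x640x3 uint8, blue, green, red; 400x640 float32, mm along the optical axis (not along the pixel's ray), 0 where there is no reading.
- optics.get_calibration(name): a dict with "K" (3x3 intrinsics, pixels), "k1" (the pictures are not rectified: a ray, as slopes to the right and down, at radius r is drawn at 1 + k1 r^2 times it, then the intrinsics apply), "rvec" (rotation vector, rad) and "tvec" (3), from world to camera coordinates, as OpenCV has them; the wrist camera has in their place "hand_eye" (4x4, takes a point from camera to tool coordinates, whose origin is the TCP and whose axes are the flange's). Camera axes: x right, y down, z forward; pixel columns grow to the right and rows downward; lengths in mm; the calibration is good to about 2 mm. A picture is of the moment at which its call begins: read the wrist's pose just before it. get_calibration takes no time and is no camera call.
- job.job_done(): hands the job in, once; it reports no verdict.
The state is a dict: "clock": time; "joints": joint angles; "joint_vel": joint speeds; "joint_efforts": joint torques, N m; "position": TCP position; "ee_rot": TCP orientation; "contact_force": force on the tool from outside, world axes, zero at the start; "wrist_torque": the same for the moment, N m; "gripper_width": finger opening in mm.
Only numpy, scipy, OpenCV 4.12 (cv2) and the standard library are available. Lean on these libraries where they do the work, as an engineer would, in place of code of your own. Each camera call takes 0.05 s, during which the arm holds its last target. There are 200 camera calls.

## Working session

There is one attempt and no reset: what is moved stays moved. The work goes in short steps, Python scripts to look and compute and a tool call to move; the robot and the scene stay as the last step left them, time stands still between calls to the robot, and variables do not carry over. Pictures are saved under pics/ and viewed, about 8 in all and at most 12, crops included, and the job is handed in when it is done.

Besides the shell and the picture viewer there is one more tool, called after "Call:" by a JSON object that holds its "api" and its "payload", one argument or row to a line. send_rows: Moves the arm, as the interface text tells. Its arguments: {"type":"object","properties":{"steps":{"type":"array","items":{"type":"array","items":{"type":"array","items":{"type":"number"}}}}},"required":["steps"]}

```bash
mkdir -p pics; cat > h.py <<'E'
import numpy as np, cv2
from bench import arm, optics, job
from scipy.spatial.transform import Rotation as R
def ext(n,s=None):
    c=optics.get_calibration(n)
    if 'rvec' in c:
        r=R.from_rotvec(np.ravel(c['rvec'])).as_matrix(); return c, r.T, -r.T@np.ravel(c['tvec'])
    T=np.array(c['hand_eye']); q=R.from_quat(s['ee_rot']).as_matrix()
    return c, q@T[:3,:3], q@T[:3,3]+np.array(s['position'])
def slopes(c,uv):
    K=np.array(c['K']);d=((np.atleast_2d(uv)-K[:2,2])/[K[0,0],K[1,1]]); u=d.copy()
    for _ in range(20): u=d/(1+c['k1']*(u**2).sum(1,keepdims=True))
    return np.c_[u,np.ones(len(u))]
def plane(n,uv,z,s=None):
    c,r,o=ext(n,s); d=slopes(c,uv)@r.T
    return o+d*((z-o[2])/d[:,2])[:,None]
def cloud(n,dep,s=None):
    c,r,o=ext(n,s); v,u=np.mgrid[:400,:640]
    return ((slopes(c,np.c_[u.ravel(),v.ravel()].astype(float))*dep.reshape(-1,1))@r.T+o).reshape(400,640,3)
E
python3 - <<'E'
from h import *
s=arm.read_state();print(s)
for n in('scene','top'):
    p,d=optics.get_image(n);cv2.imwrite(f'pics/{n}.png',p);np.save(n+'.npy',d);print(n,ext(n)[2],optics.get_calibration(n)['K'])
print(optics.get_calibration('wrist'))
E
```

```text
{'clock': 0.0, 'joints': array([-9.20413690e-01,  3.85545727e-01,  6.64672379e-03, -5.16004351e-04,
       -1.19400832e+00, -2.58621744e-01]), 'joint_vel': array([0.00120707, 0.00113773, 0.00075524, 0.0006552 , 0.00083322,
       0.00042657]), 'joint_efforts': array([-1.24023518e-03, -3.92288411e+01,  1.88397878e+01,  4.18621480e+00,
       -4.73655018e-03, -1.70327394e-05]), 'position': array([ 238.44893562, -577.09736359,  230.23378065]), 'ee_rot': array([-1.94536744e-01,  9.80894634e-01,  1.05362241e-03, -2.47921948e-04]), 'contact_force': array([-0.21662005, -0.12750387,  0.67145906]), 'wrist_torque': array([-0.05104631, -0.00515034,  0.01883731]), 'gripper_width': 85.54708532887842}
scene [ 852.91348915 -552.37312192  780.53735771] [[387.55851177   0.         317.90484153]
 [  0.         387.55851177 200.28513204]
 [  0.           0.           1.        ]]
top [ 359.98596333   22.24111541 1063.33222118] [[434.15440109   0.         320.37061469]
 [  0.         434.15440109 191.97612003]
 [  0.           0.           1.        ]]
{'K': array([[292.85625203,   0.        , 318.38811995],
       [  0.        , 292.85625203, 203.03872102],
       [  0.        ,   0.        ,   1.        ]]), 'k1': 0.018268897952665192, 'hand_eye': array([[ 1.28662655e-03, -9.50556429e-01, -3.10549224e-01,
         7.91538122e+01],
       [ 9.99998735e-01,  9.32612426e-04,  1.28844045e-03,
         5.30229406e-01],
       [-9.35113291e-04, -3.10550489e-01,  9.50556426e-01,
        -1.42730500e+02],
       [ 0.00000000e+00,  0.00000000e+00,  0.00000000e+00,
         1.00000000e+00]])}
```

View pics/top.png

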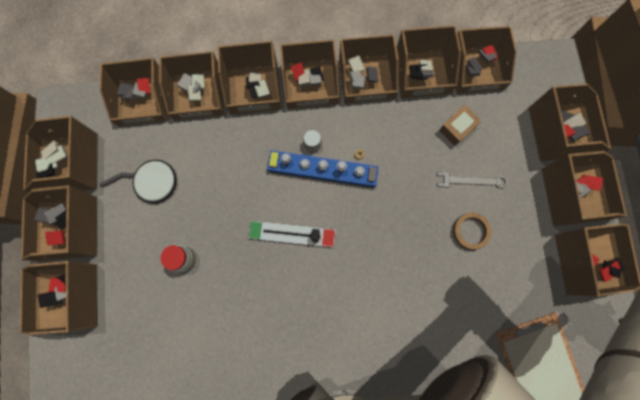

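View pics/scene.png

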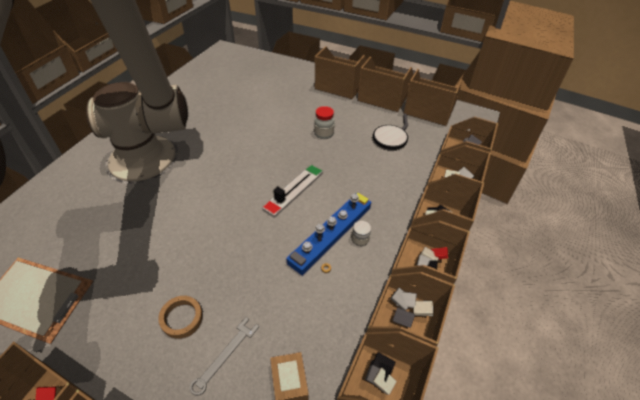

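The top view shows the rack running from yellow (274,159) to grey (373,173), and the slide with green at (255,231), red at (328,238) and the grip at (315,236). The scene view agrees with this. Next I'll measure from the masks and depth.

```bash
python3 - <<'E'
from h import *
p=cv2.imread('pics/top.png');d=np.load('top.npy');h=cv2.cvtColor(p,cv2.COLOR_BGR2HSV)
C=cloud('top',d)
roi=np.zeros((400,640),bool);roi[140:255,240:390]=1
def cen(lo,hi,z,nm,n='top'):
    m=(cv2.inRange(h,lo,hi)>0)&roi; k,l,st,c=cv2.connectedComponentsWithStats(m.astype(np.uint8))
    i=1+np.argmax(st[1:,4]); P=plane('top',c[i],z)[0]; print(nm,st[i],c[i].round(1),P.round(1),'depth med',np.median(C[l==i],0).round(1)); return P
y=cen((20,100,90),(35,255,255),40,'yellow')
cen((105,120,50),(125,255,255),28,'blue')
g=cen((45,80,30),(85,255,255),14,'green')
r=cen((0,120,80),(8,255,255),14,'red')
m=(cv2.inRange(h,(105,120,50),(125,255,255))>0)&roi
hull=cv2.convexHull(np.argwhere(m)[:,::-1].astype(np.int32)); box=cv2.minAreaRect(plane('top',hull[:,0].astype(float),28)[:,:2].astype(np.float32));print('rack box',box)
# tall things near the rack
for z0,lim in ((40,(C[...,0]>520)),):
    t=(C[...,2]>43)&(C[...,2]<100)&roi&(d>0)
    k,l,st,c=cv2.connectedComponentsWithStats(t.astype(np.uint8),connectivity=4)
    for i in range(1,k):
        if st[i,4]>8:
            q=C[l==i];zt=np.percentile(q[:,2],85);print(st[i],c[i].round(1),q.mean(0).round(1),'ztop',zt.round(1),plane('top',c[i],zt)[0].round(1))
cv2.imwrite('pics/z.png',cv2.resize(p[140:255,240:390],None,fx=5,fy=5,interpolation=cv2.INTER_CUBIC))
E
```

```text
yellow [270 153   8  14  87] [273.5 159.4] [665.  108.7  40. ] depth med [664.9 108.7  40.3]
blue [ 268  153  108   34 1391] [322.7 170.5] [628.2  -9.   28. ] depth med [628.7  -6.2  28.6]
green [250 222  11  16 150] [254.9 229.7] [500.4 169.6  14. ] depth med [500.2 169.4  15.5]
red [323 230  11  16 155] [328.1 237.5] [464.2  -5.6  14. ] depth med [463.8  -5.6  15.6]
rack box ((634.2498168945312, -8.847244262695312), (266.5425720214844, 53.33389663696289), 75.52222442626953)
[304 140  17   8  90] [311.8 142.5] [695.2  11.2  50.3] ztop 52.3 [694.5  11.2  52.3]
[281 154  10   9  68] [285.4 158.1] [657.2  77.7  67.7] ztop 71.1 [656.1  77.5  71.1]
[301 159   7   8  42] [304.1 162.1] [648.6  34.4  47.4] ztop 49.2 [648.   34.4  49.2]
[318 160  10   9  71] [322.7 163.9] [636.1  -9.5  60.2] ztop 64.7 [634.8  -9.4  64.7]
[337 161  10  10  75] [341.5 165.1] [624.4 -52.8  76.1] ztop 81.2 [623.1 -52.4  81.2]
[355 166  10   9  71] [359.5 170.2] [613.9 -96.2  52.5] ztop 56.5 [612.9 -95.7  56.5]
[311 228   9  13 105] [315.1 234. ] [471.2  24.9  55.3] ztop 58.1 [470.9  24.9  58.1]
```

View pics/z.png

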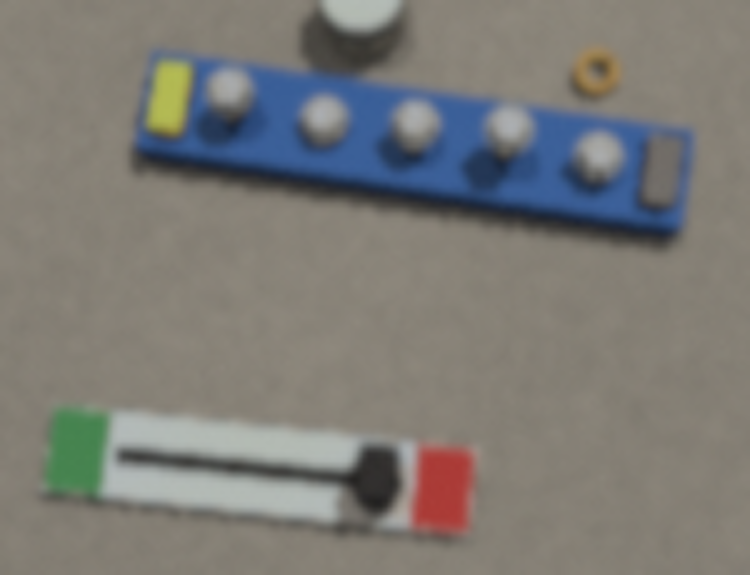

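The heads sit 45 mm apart on one line, the first one 32 mm from the yellow tag. Their heights from yellow to grey are 70, 46, 62, 78 and 54 mm, each used once. The grip is at the red end. I'll shut the gripper and turn it so the tool x axis runs along the row.

Call:
{"api": "send_rows", "payload": {
  "steps": [
    [[0, 0, 0, -0.093, 0], [0, 0, 0, -0.093, 0], [0, 0, 0, -0.093, 0], [0, 0, 0, -0.093, 0], [0, 0, 0, -0.093, 0], [0, 0, 0, -0.093, 0], [0, 0, 0, -0.093, 0], [0, 0, 0, -0.093, 0], [0, 0, 0, -0.093, 0], [0, 0, 0, -0.093, 0]]
  ]
}}

```text
clock: 0.93
position: [237.1, -573.8, 223.4]
ee_rot: [-0.631, 0.776, 0.008, 0.002]
contact_force: [-0.2, 0.4, -0.0]
gripper_width: 0.0
```

```bash
cat > go.py <<'E'
from h import *
import sys
u=np.array([-0.245,-0.9695]);c=np.array([634.7,-9.1]);H=[70,46,62,78,54]
def pt(i,dz=12): return np.r_[c+u*45*(i-2),H[i]+dz]
def to(t,ang=255.8):
    s=arm.read_state();q=R.from_quat(s['ee_rot']).as_matrix()
    a=np.degrees(np.arctan2(q[1,0],q[0,0]))%360
    print('t',round(s['clock'],2),'pos',np.round(s['position'],1),'F',np.round(s['contact_force'],1),'w',round(s['gripper_width'],1),'tilt',round(q[2,2],4),'yaw',a.round(1),'joints',np.round(s['joints'],2))
    print('target',np.round(t,1),'tool shift cm',(q.T@(np.array(t)-s['position'])/10).round(2),'turn',round(-np.radians(ang-a),3))
if __name__=='__main__':
    a=sys.argv[1:]
    to(pt(int(a[0]),float(a[1])) if len(a)==2 else np.array(a[:3],float), float(a[3]) if len(a)>3 else 255.8)
E
python3 go.py 0 100
```

```text
t 0.93 pos [ 237.1 -573.8  223.4] F [-0.2  0.4 -0. ] w 0.0 tilt -0.9999 yaw 258.2 joints [-0.92  0.39 -0.   -0.   -1.19  0.72]
target [656.8  78.2 170. ] tool shift cm [-72.33 -27.81   5.99] turn 0.042
```

Call:
{"api": "send_rows", "payload": {
  "steps": [
    [[-3.5, -1.3, -0.05, 0.004, 0], [-3.5, -1.3, -0.05, 0.004, 0], [-3.5, -1.3, -0.05, 0.004, 0], [-3.5, -1.3, -0.05, 0.004, 0], [-3.5, -1.3, -0.05, 0.004, 0], [-3.5, -1.3, -0.05, 0.004, 0], [-3.5, -1.3, -0.05, 0.004, 0], [-3.5, -1.3, -0.05, 0.004, 0], [-3.5, -1.3, -0.05, 0.004, 0], [-3.5, -1.3, -0.05, 0.004, 0]]
  ]
}}

```text
clock: 1.77
position: [443.4, -252.2, 225.3]
ee_rot: [-0.61, 0.792, 0.013, 0.001]
contact_force: [1.2, 0.4, -0.2]
gripper_width: -0.1
```

```bash
python3 go.py 0 100
```

```text
t 1.77 pos [ 443.4 -252.2  225.3] F [ 1.2  0.4 -0.2] w -0.1 tilt -0.9996 yaw 255.2 joints [-0.21  0.21 -0.26 -0.02 -1.13 -0.04]
target [656.8  78.2 170. ] tool shift cm [-37.3  -12.29   5.92] turn -0.011
```

Call:
{"api": "send_rows", "payload": {
  "steps": [
    [[-3.5, -1.2, -0.05, 0, 0], [-3.5, -1.2, -0.05, 0, 0], [-3.5, -1.2, -0.05, 0, 0], [-3.5, -1.2, -0.05, 0, 0], [-3.5, -1.2, -0.05, 0, 0], [-3.5, -1.2, -0.05, 0, 0], [-3.5, -1.2, -0.05, 0, 0], [-3.5, -1.2, -0.05, 0, 0], [-3.5, -1.2, -0.05, 0, 0], [-1.5, -0.5, -0.05, 0, 0]]
  ]
}}

```text
clock: 2.6
position: [642.3, 58.5, 229.8]
ee_rot: [-0.612, 0.791, 0.016, -0.002]
contact_force: [0.4, -0.6, -0.0]
gripper_width: 0.2
```

```bash
python3 go.py 0 100; python3 - <<'E'
from h import *
s=arm.read_state();p,d=optics.get_image('wrist');cv2.imwrite('pics/w1.png',p)
C=cloud('wrist',d,s);t=(C[...,2]>41)&(C[...,2]<95)&(d>0)&(C[...,0]<680)&(C[...,0]>580)
k,l,st,c=cv2.connectedComponentsWithStats(t.astype(np.uint8),connectivity=4)
for i in range(1,k):
    if st[i,4]>30:
        q=C[l==i];zt=np.percentile(q[:,2],80);b=q[q[:,2]>zt-5];print(st[i],c[i].round(0),'ztop',zt.round(1),b.mean(0).round(1),((b.max(0)+b.min(0))/2).round(1))
E
```

```text
t 2.6 pos [642.3  58.5 229.8] F [ 0.4 -0.6 -0. ] w 0.2 tilt -0.9995 yaw 255.4 joints [ 0.33  0.43  0.09 -0.03 -1.24 -0.57]
target [656.8  78.2 170. ] tool shift cm [-2.16 -1.06  5.99] turn -0.007
[291   5  24  29 521] [302.  18.] ztop 54.4 [613.3 -95.   53.9] [613.4 -94.8  52.7]
[291  54  24  27 518] [303.  67.] ztop 78.4 [624.4 -51.5  78. ] [624.4 -51.4  76.9]
[293 106  22  23 398] [304. 117.] ztop 62.3 [635.7  -8.5  62. ] [635.7  -8.3  62. ]
[298 151  14  17 190] [305. 159.] ztop 46.9 [647.1  35.8  46.3] [647.3  36.   45.5]
[295 192  21  21 329] [305. 202.] ztop 70.8 [658.   78.9  70.3] [658.2  79.4  69.1]
```

View pics/w1.png

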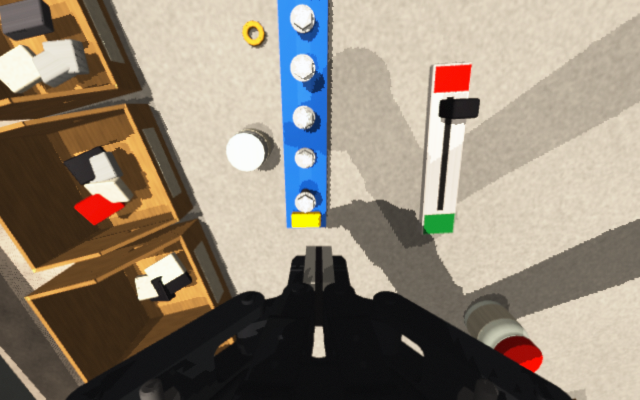

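The wrist view shows all five heads, at (305,202) through (302,18), with the yellow tag at (306,220). Their heights match the list to within 1 mm. I'll take these positions and come down on bolt 1.

```bash
sed -i 's/-0.245,-0.9695/-0.249,-0.9685/; s/634.7,-9.1/635.7,-8.2/' go.py; python3 go.py 0 30
```

```text
t 2.65 pos [643.1  59.8 229.3] F [2.2 0.8 0.9] w -0.5 tilt -0.9995 yaw 255.5 joints [ 0.33  0.43  0.09 -0.03 -1.24 -0.57]
target [658.1  79.  100. ] tool shift cm [-2.02 -1.32 12.93] turn -0.005
```

Call:
{"api": "send_rows", "payload": {
  "steps": [
    [[-0.5, -0.3, 1, 0, 0], [-0.5, -0.3, 1.2, 0, 0], [-0.5, -0.2, 1.3, 0, 0], [-0.5, -0.2, 1.3, 0, 0], [-0.3, -0.2, 1.3, 0, 0], [0, 0, 1.3, 0, 0], [0, 0, 1.3, 0, 0], [0, 0, 1.2, 0, 0], [0, 0, 1, 0, 0], [0, 0, 0.5, 0, 0]]
  ]
}}

```text
clock: 3.48
position: [652.7, 78.1, 97.8]
ee_rot: [-0.609, 0.793, 0.019, -0.008]
contact_force: [0.5, 0.5, -0.1]
gripper_width: -0.2
```

```bash
python3 go.py 0 12
```

```text
t 3.48 pos [652.7  78.1  97.8] F [ 0.5  0.5 -0.1] w -0.2 tilt -0.9991 yaw 255.1 joints [ 0.35  0.57 -0.03 -0.04 -1.   -0.59]
target [658.1  79.   82. ] tool shift cm [-0.2  -0.57  1.56] turn -0.012
```

Call:
{"api": "send_rows", "payload": {
  "steps": [
    [[-0.1, -0.2, 0.6, 0, 0], [-0.1, -0.2, 0.4, 0, 0], [0, -0.2, 0.2, 0, 0], [0, 0, -0.04, 0, 0], [0, 0, -0.04, 0, 0], [0, 0, -0.04, 0, 0], [0, 0, -0.04, 0, 0]]
  ]
}}

```text
clock: 4.07
position: [659.1, 77.3, 85.2]
ee_rot: [-0.609, 0.793, 0.019, -0.009]
contact_force: [0.4, 0.0, 0.5]
gripper_width: 0.0
```

```bash
python3 go.py 0 12
```

```text
t 4.07 pos [659.1  77.3  85.2] F [0.4 0.  0.5] w 0.0 tilt -0.9991 yaw 255.0 joints [ 0.35  0.59 -0.03 -0.04 -0.99 -0.59]
target [658.1  79.   82. ] tool shift cm [-0.13  0.12  0.33] turn -0.014
```

Call:
{"api": "send_rows", "payload": {
  "steps": [
    [[-0.05, 0, 0, 0, 0], [-0.05, 0, 0, 0, 0], [0, 0, -0.05, 0, 0], [0, 0, -0.05, 0, 0], [0, 0, -0.05, 0, 0], [0, 0, -0.05, 0, 0], [0, 0, -0.05, 0, 0], [0, 0, -0.05, 0, 0], [0, 0, -0.05, 0, 0]]
  ]
}}

```text
clock: 4.82
position: [660.3, 78.8, 91.3]
ee_rot: [-0.609, 0.793, 0.019, -0.007]
contact_force: [0.1, -0.4, 0.2]
gripper_width: 0.4
```

```bash
python3 go.py 0 12; python3 go.py 1 55
```

```text
t 4.82 pos [660.3  78.8  91.3] F [ 0.1 -0.4  0.2] w 0.4 tilt -0.9992 yaw 255.0 joints [ 0.35  0.58 -0.02 -0.04 -0.99 -0.59]
target [658.1  79.   82. ] tool shift cm [0.05 0.18 0.93] turn -0.013
t 4.82 pos [660.3  78.8  91.3] F [ 0.1 -0.4  0.2] w 0.4 tilt -0.9992 yaw 255.0 joints [ 0.35  0.58 -0.02 -0.04 -0.99 -0.59]
target [646.9  35.4 101. ] tool shift cm [ 4.53  0.21 -1.02] turn -0.013
```

Call:
{"api": "send_rows", "payload": {
  "steps": [
    [[0.5, 0, -0.5, 0, 0], [1.0, 0.05, -0.3, 0, 0], [1.2, 0.05, 0, 0, 0], [1.2, 0.05, 0, 0, 0], [0.6, 0.05, 0, 0, 0], [0, 0, 0.6, 0, 0], [0, 0, 0.8, 0, 0], [0, 0, 0.6, 0, 0], [0, 0, 0, 0, 0]]
  ]
}}

```text
clock: 5.57
position: [644.1, 29.6, 78.2]
ee_rot: [-0.608, 0.794, 0.019, -0.007]
contact_force: [-0.5, 0.1, -0.4]
gripper_width: -0.3
```

```bash
python3 go.py 1 12
```

```text
t 5.57 pos [644.1  29.6  78.2] F [-0.5  0.1 -0.4] w -0.3 tilt -0.9992 yaw 254.9 joints [ 0.28  0.57 -0.09 -0.04 -0.94 -0.52]
target [646.9  35.4  58. ] tool shift cm [-0.61 -0.2   2.02] turn -0.016
```

Call:
{"api": "send_rows", "payload": {
  "steps": [
    [[-0.3, -0.1, 0.4, 0, 0], [-0.2, -0.1, 0.5, 0, 0], [-0.1, 0, 0.5, 0, 0], [0, 0, 0.3, 0, 0], [0, 0, 0, 0, 0], [0, 0, 0, 0, 0], [0, 0, 0, 0, 0]]
  ]
}}

```text
clock: 6.15
position: [647.2, 37.7, 57.0]
ee_rot: [-0.609, 0.793, 0.019, -0.008]
contact_force: [-0.1, 0.7, -0.2]
gripper_width: 0.2
```

```bash
python3 go.py 1 12
```

```text
t 6.15 pos [647.2  37.7  57. ] F [-0.1  0.7 -0.2] w 0.2 tilt -0.9991 yaw 255.0 joints [ 0.29  0.6  -0.09 -0.04 -0.91 -0.53]
target [646.9  35.4  58. ] tool shift cm [ 0.23 -0.03 -0.11] turn -0.013
```

Call:
{"api": "send_rows", "payload": {
  "steps": [
    [[0.1, 0, -0.1, 0, 0], [0.05, 0, -0.03, 0, 0], [0, 0, -0.02, 0, 0], [0, 0, -0.02, 0, 0], [0, 0, -0.02, 0, 0], [0, 0, -0.02, 0, 0], [0, 0, -0.02, 0, 0], [0, 0, -0.02, 0, 0]]
  ]
}}

```text
clock: 6.82
position: [647.6, 35.9, 61.4]
ee_rot: [-0.609, 0.793, 0.018, -0.007]
contact_force: [0.0, 0.0, -0.7]
gripper_width: 0.2
```

```bash
python3 go.py 1 12; python3 go.py 2 30
```

```text
t 6.82 pos [647.6  35.9  61.4] F [ 0.   0.  -0.7] w 0.2 tilt -0.9992 yaw 255.0 joints [ 0.29  0.59 -0.09 -0.04 -0.91 -0.53]
target [646.9  35.4  58. ] tool shift cm [0.07 0.04 0.34] turn -0.013
t 6.82 pos [647.6  35.9  61.4] F [ 0.   0.  -0.7] w 0.2 tilt -0.9992 yaw 255.0 joints [ 0.29  0.59 -0.09 -0.04 -0.91 -0.53]
target [635.7  -8.2  92. ] tool shift cm [ 4.53  0.13 -3.11] turn -0.013
```

Call:
{"api": "send_rows", "payload": {
  "steps": [
    [[0, 0, -1, 0, 0], [0, 0, -1.2, 0, 0], [0, 0, -1.0, 0, 0], [0.6, 0, -0.3, 0, 0], [1.1, 0, 0, 0, 0], [1.3, 0.1, 0, 0, 0], [1.0, 0, 0, 0, 0], [0.3, 0, 0, 0, 0], [0, 0, 0, 0, 0], [0, 0, 0, 0, 0]]
  ]
}}

```text
clock: 7.65
position: [634.3, -12.2, 98.8]
ee_rot: [-0.608, 0.794, 0.019, -0.008]
contact_force: [0.1, 1.0, 0.9]
gripper_width: -0.1
```

```bash
python3 go.py 2 13
```

```text
t 7.65 pos [634.3 -12.2  98.8] F [0.1 1.  0.9] w -0.1 tilt -0.9992 yaw 254.9 joints [ 0.22  0.53 -0.09 -0.03 -0.97 -0.47]
target [635.7  -8.2  75. ] tool shift cm [-0.4  -0.13  2.38] turn -0.015
```

Call:
{"api": "send_rows", "payload": {
  "steps": [
    [[-0.2, 0, 0.5, 0, 0], [-0.1, 0, 0.6, 0, 0], [0, 0, 0.5, 0, 0], [0, 0, 0.4, 0, 0], [0, 0, 0, 0, 0], [0, 0, 0, 0, 0]]
  ]
}}

```text
clock: 8.15
position: [633.8, -7.6, 74.6]
ee_rot: [-0.609, 0.793, 0.02, -0.009]
contact_force: [-0.1, 0.5, 0.3]
gripper_width: -0.1
```

```bash
python3 go.py 2 13
```

```text
t 8.15 pos [633.8  -7.6  74.6] F [-0.1  0.5  0.3] w -0.1 tilt -0.9991 yaw 255.0 joints [ 0.23  0.56 -0.12 -0.04 -0.93 -0.47]
target [635.7  -8.2  75. ] tool shift cm [ 0.01 -0.2  -0.05] turn -0.014
```

Call:
{"api": "send_rows", "payload": {
  "steps": [
    [[0, -0.1, -0.03, 0, 0], [0, 0, -0.02, 0, 0], [0, 0, -0.02, 0, 0], [0, 0, -0.02, 0, 0], [0, 0, -0.02, 0, 0], [0, 0, -0.02, 0, 0], [0, 0, -0.02, 0, 0], [0, 0, -0.02, 0, 0]]
  ]
}}

```text
clock: 8.82
position: [635.6, -7.4, 77.2]
ee_rot: [-0.609, 0.793, 0.019, -0.008]
contact_force: [0.0, 0.2, -0.8]
gripper_width: -0.0
```

```bash
python3 go.py 2 13; python3 go.py 3 30
```

```text
t 8.82 pos [635.6  -7.4  77.2] F [ 0.   0.2 -0.8] w -0.0 tilt -0.9991 yaw 255.0 joints [ 0.23  0.56 -0.11 -0.03 -0.93 -0.47]
target [635.7  -8.2  75. ] tool shift cm [ 0.08 -0.04  0.22] turn -0.014
t 8.82 pos [635.6  -7.4  77.2] F [ 0.   0.2 -0.8] w -0.0 tilt -0.9991 yaw 255.0 joints [ 0.23  0.56 -0.11 -0.03 -0.93 -0.47]
target [624.5 -51.8 108. ] tool shift cm [ 4.54  0.06 -3.13] turn -0.014
```

Call:
{"api": "send_rows", "payload": {
  "steps": [
    [[0, 0, -1, 0, 0], [0, 0, -1.2, 0, 0], [0, 0, -1.0, 0, 0], [0.6, 0, -0.3, 0, 0], [1.1, 0, 0, 0, 0], [1.2, 0, 0, 0, 0], [1.0, 0, 0, 0, 0], [0.1, 0, 0, 0, 0], [0, 0, 0, 0, 0], [0, 0, 0, 0, 0]]
  ]
}}

```text
clock: 9.65
position: [624.4, -52.6, 115.0]
ee_rot: [-0.608, 0.794, 0.019, -0.009]
contact_force: [0.1, -0.3, 0.4]
gripper_width: -0.0
```

```bash
python3 go.py 3 13
```

```text
t 9.65 pos [624.4 -52.6 115. ] F [ 0.1 -0.3  0.4] w -0.0 tilt -0.9991 yaw 254.9 joints [ 0.16  0.5  -0.1  -0.03 -1.   -0.41]
target [624.5 -51.8  91. ] tool shift cm [-0.06 -0.08  2.4 ] turn -0.016
```

Call:
{"api": "send_rows", "payload": {
  "steps": [
    [[0, 0, 0.5, 0, 0], [0, 0, 0.6, 0, 0], [0, 0, 0.5, 0, 0], [0, 0, 0.4, 0, 0], [0, 0, 0, 0, 0], [0, 0, 0, 0, 0]]
  ]
}}

```text
clock: 10.15
position: [622.9, -51.3, 90.7]
ee_rot: [-0.608, 0.793, 0.02, -0.01]
contact_force: [0.3, -1.5, -0.2]
gripper_width: -0.4
```

```bash
python3 go.py 3 13
```

```text
t 10.15 pos [622.9 -51.3  90.7] F [ 0.3 -1.5 -0.2] w -0.4 tilt -0.999 yaw 255.0 joints [ 0.16  0.53 -0.12 -0.03 -0.96 -0.41]
target [624.5 -51.8  91. ] tool shift cm [ 0.01 -0.17 -0.04] turn -0.015
```

Call:
{"api": "send_rows", "payload": {
  "steps": [
    [[0, 0, -0.03, 0, 0], [0, 0, -0.02, 0, 0], [0, 0, -0.02, 0, 0], [0, 0, -0.02, 0, 0], [0, 0, -0.02, 0, 0], [0, 0, -0.02, 0, 0], [0, 0, -0.02, 0, 0], [0, 0, -0.02, 0, 0]]
  ]
}}

```text
clock: 10.82
position: [623.7, -50.8, 93.4]
ee_rot: [-0.609, 0.793, 0.02, -0.009]
contact_force: [-0.0, 0.6, -0.4]
gripper_width: 0.2
```

```bash
python3 go.py 3 13; python3 go.py 4 60
```

```text
t 10.82 pos [623.7 -50.8  93.4] F [-0.   0.6 -0.4] w 0.2 tilt -0.999 yaw 255.0 joints [ 0.16  0.53 -0.12 -0.03 -0.96 -0.41]
target [624.5 -51.8  91. ] tool shift cm [ 0.08 -0.11  0.23] turn -0.014
t 10.82 pos [623.7 -50.8  93.4] F [-0.   0.6 -0.4] w 0.2 tilt -0.999 yaw 255.0 joints [ 0.16  0.53 -0.12 -0.03 -0.96 -0.41]
target [613.3 -95.4 114. ] tool shift cm [ 4.56 -0.06 -2.11] turn -0.014
```

Call:
{"api": "send_rows", "payload": {
  "steps": [
    [[0, 0, -0.6, 0, 0], [0.5, 0, -0.5, 0, 0], [1.1, 0, 0, 0, 0], [1.2, 0, 0, 0, 0], [1.0, 0, 0, 0, 0], [0.2, 0, 0, 0, 0], [0, 0, 0.6, 0, 0], [0, 0, 0.8, 0, 0], [0, 0, 0.6, 0, 0], [0, 0, 0, 0, 0]]
  ]
}}

```text
clock: 11.65
position: [611.2, -95.0, 83.7]
ee_rot: [-0.608, 0.794, 0.02, -0.009]
contact_force: [-0.6, -0.5, -0.6]
gripper_width: -0.1
```

```bash
python3 go.py 4 13
```

```text
t 11.65 pos [611.2 -95.   83.7] F [-0.6 -0.5 -0.6] w -0.1 tilt -0.9991 yaw 254.9 joints [ 0.09  0.53 -0.15 -0.03 -0.93 -0.34]
target [613.3 -95.4  67. ] tool shift cm [-0.01 -0.28  1.66] turn -0.016
```

Call:
{"api": "send_rows", "payload": {
  "steps": [
    [[0, -0.1, 0.5, 0, 0], [0, -0.1, 0.5, 0, 0], [0, 0, 0.4, 0, 0], [0, 0, 0, 0, 0], [0, 0, 0, 0, 0]]
  ]
}}

```text
clock: 12.07
position: [612.5, -94.1, 66.2]
ee_rot: [-0.609, 0.793, 0.021, -0.01]
contact_force: [0.1, -0.4, -0.6]
gripper_width: 0.1
```

```bash
python3 go.py 4 13
```

```text
t 12.07 pos [612.5 -94.1  66.2] F [ 0.1 -0.4 -0.6] w 0.1 tilt -0.9989 yaw 255.0 joints [ 0.1   0.55 -0.16 -0.03 -0.9  -0.34]
target [613.3 -95.4  67. ] tool shift cm [ 0.1  -0.11 -0.09] turn -0.014
```

Call:
{"api": "send_rows", "payload": {
  "steps": [
    [[0, 0, -0.03, 0, 0], [0, 0, -0.02, 0, 0], [0, 0, -0.02, 0, 0], [0, 0, -0.02, 0, 0], [0, 0, -0.02, 0, 0], [0, 0, -0.02, 0, 0], [0, 0, -0.02, 0, 0], [0, 0, -0.02, 0, 0]]
  ]
}}

```text
clock: 12.73
position: [613.5, -93.8, 69.4]
ee_rot: [-0.609, 0.793, 0.02, -0.009]
contact_force: [-0.0, -0.5, 0.1]
gripper_width: -0.1
```

```bash
python3 go.py 4 13; python3 go.py 460 -22 130 258.3
```

```text
t 12.73 pos [613.5 -93.8  69.4] F [-0.  -0.5  0.1] w -0.1 tilt -0.999 yaw 255.0 joints [ 0.1   0.55 -0.16 -0.03 -0.9  -0.34]
target [613.3 -95.4  67. ] tool shift cm [ 0.16 -0.03  0.24] turn -0.014
t 12.73 pos [613.5 -93.8  69.4] F [-0.  -0.5  0.1] w -0.1 tilt -0.999 yaw 255.0 joints [ 0.1   0.55 -0.16 -0.03 -0.9  -0.34]
target [460. -22. 130.] tool shift cm [-3.03 16.92 -5.32] turn -0.057
```

All five are counted. Now I'll lift and move over to the red side of the grip.

Call:
{"api": "send_rows", "payload": {
  "steps": [
    [[0, 0, -1.5, 0, 0], [0, 0, -2, 0, 0], [0, 0, -1.8, 0, 0], [0, 2, -0.5, -0.01, 0], [-0.4, 3, 0, -0.01, 0], [-0.4, 3, 0, -0.01, 0], [-0.4, 3, 0, -0.01, 0], [-0.4, 3, 0, -0.01, 0], [-0.4, 2, 0, -0.01, 0], [0, 0, 0, 0, 0]]
  ]
}}

```text
clock: 13.57
position: [459.1, -37.7, 136.1]
ee_rot: [-0.632, 0.774, 0.02, -0.008]
contact_force: [-0.7, -0.1, -0.4]
gripper_width: 0.1
```

```bash
python3 go.py 459 -30 130 258.3; python3 - <<'E'
from h import *
s=arm.read_state();p,d=optics.get_image('wrist');cv2.imwrite('pics/w2.png',p)
p,d=optics.get_image('top');cv2.imwrite('pics/t2.png',p[120:260,230:400])
C=cloud('top',d);t=(C[...,2]>30)&(C[...,2]<70)&(C[...,0]<495)&(C[...,0]>445)&(C[...,1]>5)&(C[...,1]<60)
q=C[t];print('grip',len(q),q.mean(0) if len(q) else 0)
E
```

```text
t 13.57 pos [459.1 -37.7 136.1] F [-0.7 -0.1 -0.4] w 0.1 tilt -0.9991 yaw 258.4 joints [ 0.25  0.23 -0.48 -0.04 -0.9  -0.43]
target [459. -30. 130.] tool shift cm [-0.74  0.14  0.62] turn 0.002
grip 0 0
```

View pics/w2.png

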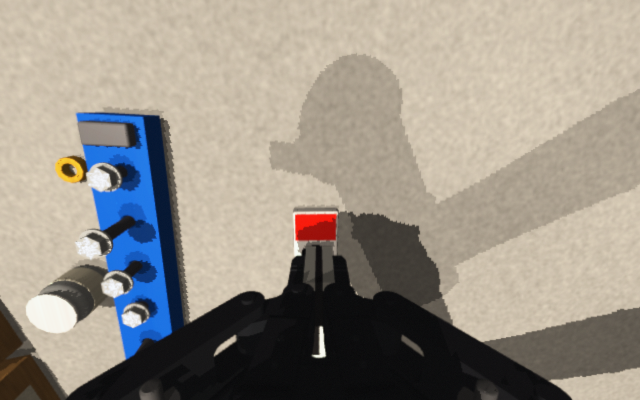

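The wrist view shows the fingers lined up with the red patch at (316,227), on the red side of the grip. The bolts stand as before. I'll check the track line, then descend.

```bash
python3 - <<'E'
from h import *
s=arm.read_state();h=cv2.cvtColor(cv2.imread('pics/w2.png'),cv2.COLOR_BGR2HSV)
m=cv2.inRange(h,(0,150,100),(8,255,255));k,l,st,c=cv2.connectedComponentsWithStats(m);i=1+np.argmax(st[1:,4]);print(st[i],plane('wrist',c[i],14,s))
E
python3 go.py 459 -34 30 258.3
```

```text
[ 295  214   42   27 1047] [[467.57534535  -4.61775728  14.        ]]
t 13.67 pos [462.7 -38.1 136.4] F [ 0.1 -1.  -0.3] w -0.0 tilt -0.9992 yaw 258.4 joints [ 0.25  0.23 -0.47 -0.04 -0.9  -0.43]
target [459. -34.  30.] tool shift cm [-0.2   0.03 10.65] turn 0.002
```

Call:
{"api": "send_rows", "payload": {
  "steps": [
    [[0, 0, 0.9, 0, 0], [0, 0, 1.2, 0, 0], [0, 0, 1.3, 0, 0], [0, 0, 1.3, 0, 0], [0, 0, 1.2, 0, 0], [0, 0, 1, 0, 0], [0, 0, 0.8, 0, 0], [0, 0, 0.3, 0, 0], [0, 0, 0, 0, 0], [0, 0, 0, 0, 0]]
  ]
}}

```text
clock: 14.5
position: [470.1, -38.4, 47.6]
ee_rot: [-0.63, 0.776, 0.017, -0.006]
contact_force: [1.5, 0.4, 0.8]
gripper_width: -0.3
```

```bash
python3 go.py 462 -15 28 258.3
```

```text
t 14.5 pos [470.1 -38.4  47.6] F [1.5 0.4 0.8] w -0.3 tilt -0.9993 yaw 258.1 joints [ 0.25  0.37 -0.55 -0.04 -0.67 -0.42]
target [462. -15.  28.] tool shift cm [-2.1   1.21  2.03] turn -0.004
```

Call:
{"api": "send_rows", "payload": {
  "steps": [
    [[0, 0.5, 0.4, 0, 0], [0, 0.4, 0.5, 0, 0], [0, 0.2, 0.5, 0, 0], [0, 0, 0.3, 0, 0], [0, 0, 0, 0, 0], [0, 0, 0, 0, 0]]
  ]
}}

```text
clock: 15.0
position: [458.8, -35.4, 30.9]
ee_rot: [-0.63, 0.776, 0.016, -0.004]
contact_force: [0.0, 0.1, 0.8]
gripper_width: -0.2
```

```bash
cat > sl.py <<'E'
from h import *
s=arm.read_state();v=s['position'][:2]-np.array([482.3,82]);e=np.array([.2024,.979])
print('along',(v@e).round(1),'lateral(+=+x)',round(v[0]*e[1]-v[1]*e[0],1))
E
python3 go.py 460 -26 28 258.3; python3 sl.py
```

```text
t 15.0 pos [458.8 -35.4  30.9] F [0.  0.1 0.8] w -0.2 tilt -0.9994 yaw 258.1 joints [ 0.26  0.39 -0.6  -0.05 -0.61 -0.43]
target [460. -26.  28.] tool shift cm [-0.94  0.07  0.3 ] turn -0.003
along -119.7 lateral(+=+x) 0.8
```

Call:
{"api": "send_rows", "payload": {
  "steps": [
    [[-0.4, 0, 0, 0, 0], [-0.5, 0, 0, 0, 0], [-0.5, 0, 0, 0, 0], [-0.5, 0, 0, 0, 0], [-0.5, 0, 0, 0, 0], [-0.5, 0, 0, 0, 0], [-0.4, 0, 0, 0, 0], [-0.4, 0, 0, 0, 0], [-0.4, 0, 0, 0, 0]]
  ]
}}

```text
clock: 15.75
position: [469.3, 9.1, 32.4]
ee_rot: [-0.63, 0.776, 0.016, -0.003]
contact_force: [0.5, -1.7, -1.2]
gripper_width: 0.1
```

```bash
python3 go.py 490 119 30 258.3; python3 sl.py
```

```text
t 15.75 pos [469.3   9.1  32.4] F [ 0.5 -1.7 -1.2] w 0.1 tilt -0.9995 yaw 258.1 joints [ 0.35  0.39 -0.58 -0.05 -0.62 -0.52]
target [490. 119.  30.] tool shift cm [-11.18   0.22   0.41] turn -0.003
along -74.0 lateral(+=+x) 2.0
```

Call:
{"api": "send_rows", "payload": {
  "steps": [
    [[-0.5, 0.04, 0.03, 0, 0], [-0.5, 0.03, 0.02, 0, 0], [-0.5, 0.02, 0, 0, 0], [-0.5, 0.02, 0, 0, 0], [-0.5, 0.02, 0, 0, 0], [-0.5, 0.02, 0, 0, 0], [-0.5, 0.02, 0, 0, 0], [-0.5, 0.02, 0, 0, 0], [-0.5, 0.02, 0, 0, 0], [-0.5, 0.02, 0, 0, 0]]
  ]
}}

```text
clock: 16.58
position: [478.3, 62.9, 32.6]
ee_rot: [-0.63, 0.776, 0.015, -0.004]
contact_force: [0.7, -1.4, 0.3]
gripper_width: 0.1
```

```bash
python3 go.py 490 119 30 258.3; python3 sl.py
```

```text
t 16.58 pos [478.3  62.9  32.6] F [ 0.7 -1.4  0.3] w 0.1 tilt -0.9995 yaw 258.1 joints [ 0.45  0.41 -0.55 -0.05 -0.63 -0.62]
target [490. 119.  30.] tool shift cm [-5.73 -0.    0.34] turn -0.003
along -19.5 lateral(+=+x) -0.1
```

Call:
{"api": "send_rows", "payload": {
  "steps": [
    [[-0.5, 0.01, 0, 0, 0], [-0.5, 0.01, 0, 0, 0], [-0.5, 0.01, 0, 0, 0], [-0.5, 0.01, 0, 0, 0], [-0.5, 0.01, 0, 0, 0], [-0.5, 0.01, 0, 0, 0], [-0.5, 0, 0, 0, 0], [-0.3, 0, 0, 0, 0]]
  ]
}}

```text
clock: 17.25
position: [485.7, 104.4, 32.9]
ee_rot: [-0.63, 0.776, 0.015, -0.004]
contact_force: [1.8, -2.5, 0.4]
gripper_width: -0.3
```

```bash
python3 go.py 490 119 30 258.3; python3 sl.py; python3 - <<'E'
from h import *
s=arm.read_state();
p,d=optics.get_image('scene');cv2.imwrite('pics/s3.png',cv2.resize(p[130:290,220:420],None,fx=4,fy=4,interpolation=cv2.INTER_CUBIC))
E
```

```text
t 17.25 pos [485.7 104.4  32.9] F [ 1.8 -2.5  0.4] w -0.3 tilt -0.9995 yaw 258.1 joints [ 0.52  0.43 -0.51 -0.05 -0.65 -0.69]
target [490. 119.  30.] tool shift cm [-1.51 -0.13  0.3 ] turn -0.003
along 22.7 lateral(+=+x) -1.2
```

View pics/s3.png

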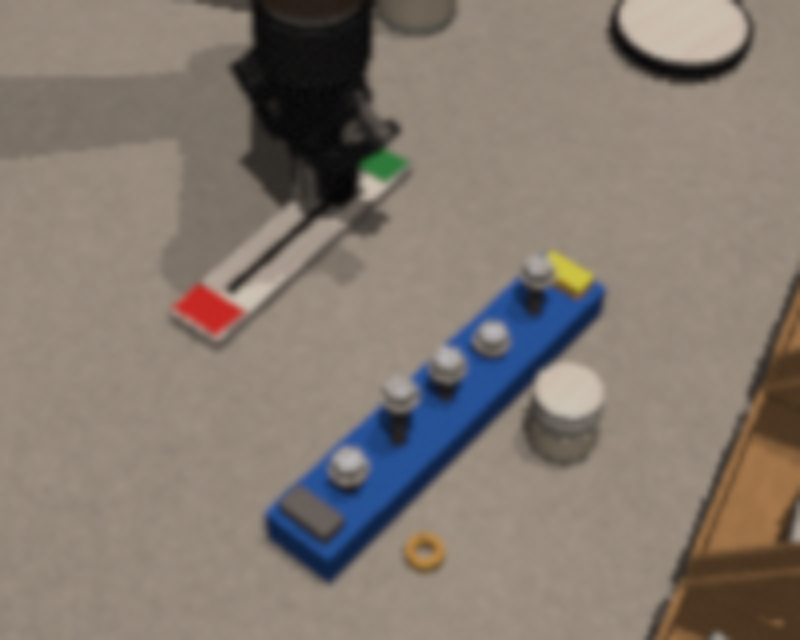

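The scene view shows the grip close to the green patch and the bolts upright. I'll finish the push in small steps.

Call:
{"api": "send_rows", "payload": {
  "steps": [
    [[-0.25, 0, 0, 0, 0], [-0.25, 0, 0, 0, 0], [-0.25, 0, 0, 0, 0], [-0.2, 0, 0, 0, 0]]
  ]
}}

```text
clock: 17.63
position: [487.6, 114.7, 32.9]
ee_rot: [-0.63, 0.776, 0.015, -0.005]
contact_force: [0.5, -1.7, -0.4]
gripper_width: -0.3
```

```bash
python3 sl.py
```

```text
along 33.1 lateral(+=+x) -1.4
```

Call:
{"api": "send_rows", "payload": {
  "steps": [
    [[-0.15, 0, 0, 0, 0], [-0.15, 0, 0, 0, 0]]
  ]
}}

```text
clock: 17.8
position: [488.3, 117.9, 32.9]
ee_rot: [-0.63, 0.776, 0.015, -0.005]
contact_force: [0.3, -1.5, -0.2]
gripper_width: 0.1
```

Call:
{"api": "send_rows", "payload": {
  "steps": [
    [[-0.15, 0, 0, 0, 0]]
  ]
}}

```text
clock: 17.88
position: [488.6, 119.4, 32.9]
ee_rot: [-0.63, 0.776, 0.015, -0.005]
contact_force: [-0.5, -1.3, -0.6]
gripper_width: -0.2
```

Call:
{"api": "send_rows", "payload": {
  "steps": [
    [[-0.15, 0, 0, 0, 0]]
  ]
}}

```text
clock: 17.97
position: [488.8, 120.7, 32.9]
ee_rot: [-0.63, 0.776, 0.015, -0.005]
contact_force: [1.5, -7.1, 0.2]
gripper_width: -0.1
```

```bash
python3 sl.py
```

```text
along 39.2 lateral(+=+x) -1.5
```

The stop is felt: the force rose to 7 N at 39 mm along the track, as predicted. I'll back off and lift.

Call:
{"api": "send_rows", "payload": {
  "steps": [
    [[0.4, 0, 0, 0, 0], [0.8, 0, 0, 0, 0], [0.8, 0, 0, 0, 0], [0.6, 0, -0.5, 0, 0], [0.3, 0, -1.5, 0, 0], [0, 0, -2, 0, 0], [0, 0, -2, 0, 0], [0, 0, -2, 0, 0], [0, 0, -1, 0, 0], [0, 0, 0, 0, 0]]
  ]
}}

```text
clock: 18.8
position: [482.8, 84.8, 127.5]
ee_rot: [-0.629, 0.777, 0.016, -0.005]
contact_force: [0.6, -0.3, 0.4]
gripper_width: -0.1
```

Call:
{"api": "send_rows", "payload": {
  "steps": [
    [[1, 0, -1, 0, 0], [2, 0, -1, 0, 0], [2.5, 0, -1, 0, 0], [2.5, 0, 0, 0, 0], [2.5, 0, 0, 0, 0], [2.5, 0, 0, 0, 0], [2.5, 0, 0, 0, 0], [1.5, 0, 0, 0, 0], [0.5, 0, 0, 0, 0], [0, 0, 0, 0, 0]]
  ]
}}

```text
clock: 19.63
position: [438.6, -100.5, 156.6]
ee_rot: [-0.628, 0.778, 0.018, -0.007]
contact_force: [-0.4, 0.1, 0.1]
gripper_width: 0.1
```

```bash
python3 go.py 490 119 30 258.3; python3 - <<'E'
from h import *
p,d=optics.get_image('scene')
C=cloud('scene',d);t=(C[...,2]>35)&(C[...,2]<70)&(C[...,0]<525)&(C[...,0]>465)&(C[...,1]>90)&(C[...,1]<185)
q=C[t];q=q[q[:,2]>48];print('grip',len(q),q.mean(0).round(1),'expected',np.round(np.array([482.3,82])+60*np.array([.2024,.979]),1))
cv2.imwrite('pics/s4.png',cv2.resize(p[90:290,200:420],None,fx=3,fy=3,interpolation=cv2.INTER_CUBIC))
E
```

```text
t 19.63 pos [ 438.6 -100.5  156.6] F [-0.4  0.1  0.1] w 0.1 tilt -0.9992 yaw 257.8 joints [ 0.12  0.18 -0.48 -0.03 -0.94 -0.32]
target [490. 119.  30.] tool shift cm [-22.39  -0.89  12.9 ] turn -0.008
grip 60 [494.9 136.8  52.8] expected [494.4 140.7]
```

View pics/s4.png

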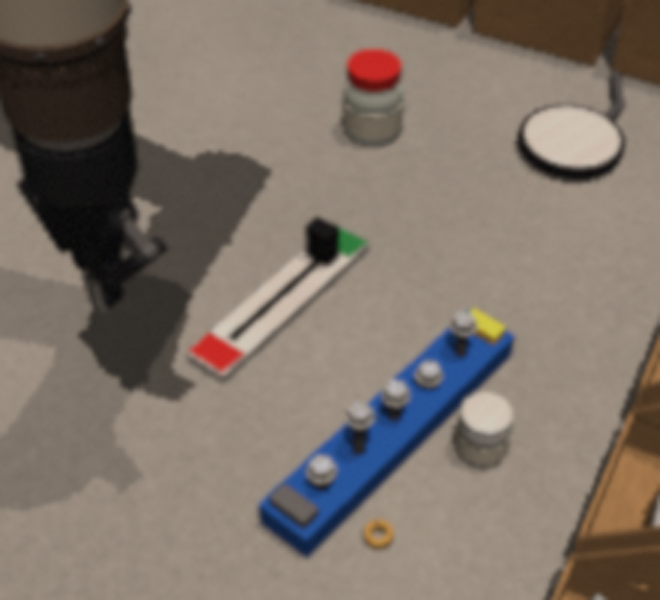

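The grip is against the green end, all five bolts stand in place, and the robot is clear of everything. I'll hand in.

```bash
python3 -c "
from bench import job
print(job.job_done())"
```

```text
the job is handed in; nothing more can be done
None
```

The job is done and handed in at about 20 s on the robot's clock; no verdict is reported.

- **Bolts:** I pointed at all five, starting at the yellow end, with the fingers shut. The fingertips were about 11–21 mm above each head and within 3 mm sideways, for about 0.7–1.2 s each. They drifted slowly upward over the first bolt, ending 21 mm above it, and rose 3–4 mm over each of the others. I saw no contact forces above sensor noise.
- **Slide:** I pushed the grip with the shut fingers to its stop. The force reading was about 2 N on the way and rose to about 7 N at the stop, where the fingers were at the position I had worked out beforehand.
- **Last checks:** The final picture shows the grip at the green patch, the bolts standing, the jar, mirror, tin and nut where they were, and the robot clear. The wrench, tape and carton were outside that picture, but the arm did not come down near them.
- **One disagreement:** The grip's depth centre came out 4 mm short of the expected end position. I put this down to the camera seeing mostly its near face. It is inside the 10 mm tolerance.

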